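# Gauge the routed groove and record the verdict

### The job

Take the pin-type depth gauge from its stand, find the groove of the clamped wooden rail with its sprung pin and press the gauge gently down until its foot sits flat across the groove, then let go and leave it standing there. Read the depth from how far the pin was pushed in: if the groove is 11 mm deep or deeper, throw the tally lever fully over to the side away from the robot, and if it is shallower, fully over to the side towards the robot. Do not press the pin in on the wood beside the groove, for it stays pushed in and would read false; do not touch the lever before the groove has been measured.

Things in the scene. Friction and masses are not known exactly. Their poses are not given: they have to be found in the camera images.
- gauge: the depth gauge, 0.31 kg: a flat steel foot bar 70 x 30 x 8 mm (long along its x) under a grey housing 30 mm (x) by 22 mm (y) that reaches from 8 to 52 mm above the foot's underside. Origin: centre of the foot's underside, z up. Its sprung pin sticks out straight below the origin, 22 mm at first
- gauge_grip (a point): point to grip the gauge: centre of its housing, 36 mm above the foot's underside, axes as gauge
- probe (a joint): how far the pin is pushed in, m: 0 = fully out (22 mm below the foot), 0.022 = end level with the foot. With the foot flat on the rail and the pin on the groove's floor, groove depth = 22 mm minus this
- probe_cap (a point): top of the dark cap on the pin's upper end, 60 mm above the foot's underside when the pin is fully out; rises with it as it is pushed in (62 mm would mean pushed in by 2 mm)
- probe_pin: the pin, 5 mm thick with a flat end; origin on its axis, 22 mm above its lower end. Pushing it in takes 6 to 7 N; it stays where it was pushed and carries the gauge's weight. Seat the foot with 10 to 15 N in all: over 40 N would dent the wood, so come down slowly (about 5 mm/s at the end) and do not lean the pin hard on the groove's walls
- stand: fixed aluminium stand of the gauge, 90 (x) x 50 (y) x 45 mm; origin under its centre. The gauge stands on its top with the foot along the stand's x between two 4 mm strips, its pin hanging in a 20 mm hole
- jig: fixed plywood jig, 130 (x) x 210 (y) x 12 mm, with two end battens 36 mm high; origin under its centre. The pale wooden rail, 100 (x) x 170 (y) mm, is clamped on it between the battens. The rail's groove runs along the jig's y, is 7 mm wide and 134 mm long (closed at the ends), and 6 to 15.5 mm deep
- rail_top (a point): point in the plane of the rail's top face (48 mm above the bench) at the jig's centre, axes as the jig. The rail is clamped anywhere up to 10 mm to either side along x, so that the groove's centre line lies up to 10 mm off this point's y axis
- lever_base: the tally box, 70 (x) x 50 (y) x 25 mm, fixed; origin under its centre; its x points away from the robot (within 20 degrees)
- lever (a joint): angle of the tally lever, rad: 0 = fully over towards the robot (-x of the box), 0.5 = upright, as at the start, 1.0 = fully over away from it (+x). It stays where it is left; about 1 N at the knob moves it
- lever_tip (a point): centre of the lever's black ball knob, 26 mm across, 75 mm from the pivot; the pivot is 22 mm above the bench at the box's centre, with its axis along the box's y
Not all that is in view belongs to the job. What is shaped like the lever_base but yellow is not meant.

How it is judged:
On the way:
1. the gauge's foot sits flat across the groove with the pin pressed on the groove's floor, the lever not yet thrown (horizontal distance between gauge and rail_top below 0.075 m and z of gauge in the frame of rail_top below 0.0015 m and angle between the z axis of gauge and the z axis of rail_top, either way round below 0.08 rad and angle between the x axis of gauge and the x axis of rail_top, either way round below 0.25 rad and value of joint probe below 0.0185 m and contact force between probe_pin and jig above 1 N and value of joint lever between 0.3 and 0.7 rad), for 0.15 s.
At the end, for the whole second after the job is handed in: Gauge released, at rest, foot flat on the rail (within 1.5 mm, 0.08 rad) and across the groove (0.25 rad), pin in the groove (pushed in under 18.5 mm); lever within 0.15 rad of its far end if the groove is 11 mm deep or more, of its near end if shallower (either counts at 10 to 12 mm) (horizontal distance between gauge and rail_top below 0.075 m and z of gauge in the frame of rail_top between -0.002 and 0.0015 m and angle between the z axis of gauge and the z axis of rail_top, either way round below 0.08 rad and angle between the x axis of gauge and the x axis of rail_top, either way round below 0.25 rad and value of joint probe below 0.0185 m and linear speed of gauge below 0.02 m/s and ((value of joint probe below 0.012 m and value of joint lever above 0.85 rad) or (value of joint probe above 0.01 m and value of joint lever below 0.15 rad))); the robot touches nothing.
It fails at once if the gauge is pressed on the rail or jig with more than 40 N (contact force between gauge and jig above 40 N).
It also fails if it takes over 72 s, if anything falls off the work surface, if the arm or the gripper's body presses on something with over 40 N, if the wrist force passes 120 N, or if a joint passes its speed limit or range.

### The arm

A 6-joint arm with a two-finger parallel gripper is mounted at the origin on a cart in front of the work surface, level with it; the furniture and walls round the work are solid. World frame = base frame: x ahead of the robot, y to its left, z up, the work surface at z = 0. Lengths are in m, angles in rad, forces in N, time in s.
With the tool pointing down it reaches from about 0.35 to 0.975 m from the base axis. Payload 7.1 kg.
Tool frame: the origin (TCP) lies midway between the tips of the shut fingers; the grasp point (between the pads) lies 19 mm behind it; z points along the fingers, y is the line along which they close (so a half turn about z gives the same grasp; the last joint's range is limited). The gripper opens to 88 mm and grips with 3 to 60 N. Pads are 20 mm wide; open, the fingers measure 115 mm over their backs; the gripper's body (75 mm by 178 mm) begins 61 mm behind the grasp point.
Start: joints at [1.314, 0.423, 1.63, -0, 1.089, -0.019], TCP at [0.147, 0.607, 0.194] pointing down, gripper open.
Joint ranges: [-3, 3], [-0.9, 2.11], [0.09, 2.58], [-1.31, 4.45], [0.11, 2.69], [-2.54, 2.54]. Speed limits (rad/s): [2.39, 2.39, 3.01, 3.14, 3.14, 3.14].

### API

Orientations are given as a unit quaternion [w, x, y, z].
In Python, from station import move_pose, movel, movej, command_gripper, wait, inverse_kinematics, read_camera, camera_info, MotionError, job_done, get_time, get_joint_pos, get_qvel, get_effort, get_tcp_pos, get_ee_rot, get_ft_force, get_ft_torque, get_grip_width, get_finger_force gives the robot as it stands. Calls block until the motion is done:
- move_pose(position, orientation): joint-space move of the TCP to a pose.
- movel(position, frame=None, v=0.15, until_force=None): straight line of the TCP; frame=None keeps the orientation; v is the mean speed in m/s. With until_force (N) it stops when the force on the tool has changed by that much, and returns True; else False.
- movej(angles): joint-space move.
- command_gripper(opening): opening from 0.0 (shut) to 1.0 (fully open); the grip force is fixed at half the most; returns when the fingers have stopped.
- wait(seconds).
- inverse_kinematics(position, orientation): joint angles nearest the present ones, or None.
- read_camera(name): name is "side" or "top"; returns the picture (400x640x3 uint8, red, green, blue); there is no depth.
- camera_info(name): a dict with "intrinsics" (3x3 intrinsics, pixels), "T" (4x4, takes a point from camera to world coordinates). Camera axes: x right, y up, looking along -z (the intrinsics and any distortion apply to the point x, -y, -z); pixel columns grow to the right and rows downward; lengths in m; the calibration is good to about 2 mm. A picture is of the moment at which its call begins. camera_info takes no time and is no camera call.
A pose or a line that the arm cannot do raises MotionError and nothing moves.
- job_done(): hands the job in; it is judged then, once.
Readings, each from a call of its own:
- get_time(): time.
- get_joint_pos(): joint angles.
- get_qvel(): joint speeds.
- get_effort(): joint torques, N m.
- get_tcp_pos(): TCP position.
- get_ee_rot(): TCP orientation.
- get_ft_force(): force on the tool from outside, world axes, zero at the start.
- get_ft_torque(): the same for the moment, N m.
- get_grip_width(): opening from 0.0 (shut) to 1.0 (fully open).
- get_finger_force(): force on a finger pad.
Only numpy, scipy, OpenCV 4.12 (cv2) and the standard library are available. Lean on these libraries where they do the work, as an engineer would, in place of code of your own. Each camera call takes 0.05 s, during which the arm holds its last target. There are 200 camera calls.

## Working session

There is one attempt and no reset: what is moved stays moved. The work goes in short steps, each a Python script; the robot and the scene stay as the last script left them, time stands still between calls to the robot, and variables do not carry over. Pictures are saved under pics/ and viewed, at most 10 in all, crops included, and the job is handed in when it is done.

```bash
mkdir -p pics
python3 - <<'E'
from station import *
import cv2,numpy as np
for n in("side","top"):
    im=read_camera(n);cv2.imwrite(f"pics/{n}0.png",cv2.cvtColor(im,cv2.COLOR_RGB2BGR))
    i=camera_info(n);print(n,{k:np.round(v,4).tolist() if not isinstance(v,str) else v for k,v in i.items()})
print(get_time(),get_tcp_pos(),get_ee_rot(),get_ft_force())
E
```

```text
side {'intrinsics': [[392.8625, 0.0, 321.7738], [0.0, 392.8625, 197.785], [0.0, 0.0, 1.0]], 'T': [[0.8296, 0.2485, -0.4999, 0.0356], [-0.5577, 0.4091, -0.7222, -0.4766], [0.0251, 0.878, 0.478, 0.5283], [0.0, 0.0, 0.0, 1.0]]}
top {'intrinsics': [[408.7127, 0.0, 320.1213], [0.0, 408.7127, 197.7945], [0.0, 0.0, 1.0]], 'T': [[0.0285, 0.9938, -0.1079, 0.3794], [-0.9992, 0.0255, -0.0293, 0.1796], [-0.0263, 0.1086, 0.9937, 1.0007], [0.0, 0.0, 0.0, 1.0]]}
0.1 [0.14706074 0.60692687 0.19372186] [-8.29129531e-05  1.18588347e-01  9.92943293e-01 -6.43012070e-04] [0.47240887 0.36638367 0.10578346]
```

View pics/side0.png

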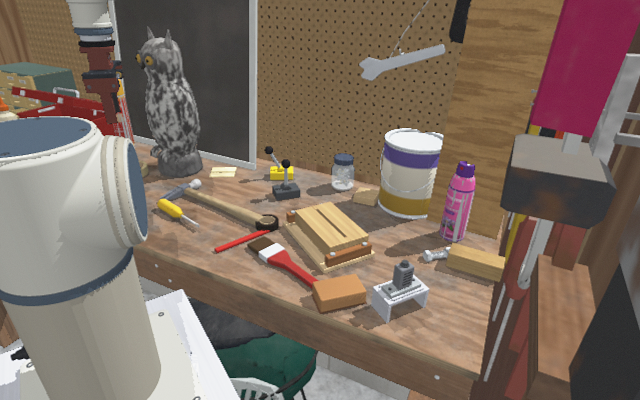

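View pics/top0.png

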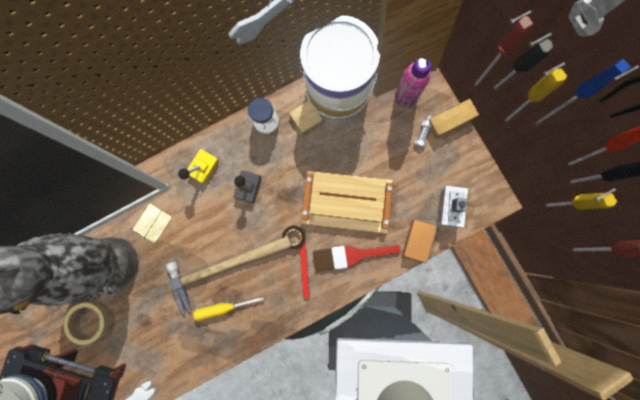

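The side view shows the gauge on its stand at (403,280), the rail at (330,232) and the dark tally box at (286,190), with the yellow decoy behind it. In the top view the gauge is at (456,206), the groove at (348,195) and the dark box at (246,186). Next I'll enlarge these areas.

```bash
cat > h.py <<'E'
import cv2,numpy as np
from station import *
def ray(n,u,v):
    c=camera_info(n);K=np.array(c["intrinsics"]);T=np.array(c["T"])
    x,y,_=np.linalg.solve(K,[u,v,1]);return T[:3,3],T[:3,:3]@np.array([x,-y,-1])
def onz(n,u,v,z):
    o,d=ray(n,u,v);return o+d*(z-o[2])/d[2]
def proj(n,p):
    c=camera_info(n);K=np.array(c["intrinsics"]);T=np.array(c["T"])
    q=T[:3,:3].T@(np.array(p)-T[:3,3]);q=K@np.array([q[0],-q[1],-q[2]]);return q[:2]/q[2]
def tri(a,b):
    (o1,d1),(o2,d2)=ray("top",*a),ray("side",*b)
    s=np.linalg.lstsq(np.c_[d1,-d2],o2-o1,rcond=None)[0]
    p,q=o1+s[0]*d1,o2+s[1]*d2;return (p+q)/2,np.linalg.norm(p-q)
E
python3 - <<'E'
import cv2,numpy as np
t=cv2.imread("pics/top0.png");s=cv2.imread("pics/side0.png")
def c(im,x,y,w,h):return cv2.resize(im[y:y+h,x:x+w],(400,300),interpolation=cv2.INTER_CUBIC)
# top: stand 60x45, jig 120x90, side: gauge, lever(top)
cv2.imwrite("pics/mos.png",np.vstack([np.hstack([c(t,425,180,60,45),c(t,290,155,120,90)]),np.hstack([c(s,360,252,80,60),c(t,220,160,60,45)])]))
E
```

```text
(no output)
```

View pics/mos.png

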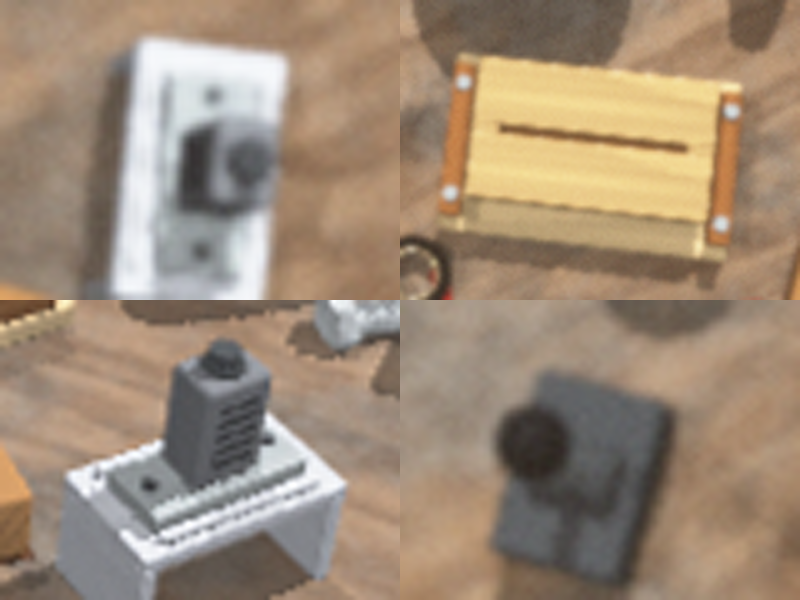

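The mosaic gives these top-view positions:
- **Foot screw holes:** (457.0,194.3) and (455.3,217.5).
- **Groove ends:** about (320,193.1) and (376.4,199.7).
- **Tally box top corners:** crop px (537,372), (672,408), (628,585) and (495,548).
- **Knob:** (239.8,181.4).

Run:
```python
from h import *
np.set_printoptions(precision=4,suppress=True)
T=read_camera("top")
h1,h2=onz("top",456.95,194.25,.053),onz("top",455.3,217.5,.053)
print("holes",h1,h2,"mid",(h1+h2)/2,np.linalg.norm(h1-h2),"yaw",np.degrees(np.arctan2(*(h1-h2)[1::-1])))
print("cap",onz("top",462.2,203.25,.105), tri((462.2,203.25),(360+223/5,252+50/5)))
# foot holes in side view
for u,v in((149,485-300),(268,440-300)): print("side hole",onz("side",360+u/5,252+v/5,.053))
# groove: dark pixels in rail
roi=T[185:210,312:384].astype(int); m=(roi.sum(2)<300).astype(np.uint8)
n,l,st,_=cv2.connectedComponentsWithStats(m); k=1+np.argmax(st[1:,4]); ys,xs=np.where(l==k)
print("groove px",st[k],len(xs))
w=np.array([onz("top",x+312,y+185,.048) for x,y in zip(xs,ys)])[:,:2].astype(np.float32)
r=cv2.minAreaRect(w); print("groove",r)
vx,vy,x0,y0=cv2.fitLine(w,cv2.DIST_L2,0,.01,.01).ravel(); print("line",x0,y0,np.degrees(np.arctan2(vy,vx)))
# box
c=np.array([onz("top",220+(u-400)/6.667,160+(v-300)/6.667,.025) for u,v in((537,372),(672,408),(628,585),(495,548))])[:,:2].astype(np.float32)
print("box",c.mean(0),cv2.minAreaRect(c),"yaw",np.degrees(np.arctan2(*((c[0]+c[1])-(c[3]+c[2]))[::-1])))
print("knob top",onz("top",239.8,181.4,.097),tri((239.8,181.4),(286,163)))
# batten screws
s=np.array([onz("top",290+(u-400)/3.333,155+v/3.333,.048) for u,v in((463,82),(450,193),(731,112),(720,223))]);print("screws",s,s.mean(0))
for p in ((h1+h2)/2,): print(proj("side",p))
```

```text
holes [ 0.4986 -0.109   0.053 ] [ 0.4446 -0.1048  0.053 ] mid [ 0.4716 -0.1069  0.053 ] 0.05415587877977222 yaw -4.413795749281764
cap [ 0.4726 -0.1044  0.105 ] (array([ 0.4731, -0.1052,  0.1029]), np.float64(0.0006667817952450072))
side hole [ 0.4467 -0.1043  0.053 ]
side hole [ 0.5008 -0.1097  0.053 ]
groove px [ 9  8 21  3 22] 22
groove ((0.492112934589386, 0.18247738480567932), (0.04713742807507515, 0.002345277229323983), 84.27855682373047)
line 0.4922826 0.18296503 84.62409
box [0.5078 0.3851] ((0.5077788829803467, 0.3853529095649719), (0.051439788192510605, 0.06833486258983612), 78.6224365234375) yaw -10.959671
knob top [0.5099 0.3878 0.097 ] (array([0.5106, 0.3868, 0.0991]), np.float64(0.00226824756511106))
screws [[0.5253 0.2354 0.048 ]
 [0.4464 0.242  0.048 ]
 [0.5086 0.0463 0.048 ]
 [0.4304 0.0532 0.048 ]] [0.4777 0.1442 0.048 ]
[401.0271 284.8106]
```

Sizes agree: box 51 x 68 mm, cap height 103 mm, and the stand holes match across both views. Grasping now, with a finer groove fit in the same step.

```bash
cat >> h.py <<'E'
def quat(psi): return [0,float(np.sin(-psi/2)),float(np.cos(psi/2)),0]
np.set_printoptions(precision=4,suppress=True)
E
python3 - <<'E'
from h import *
T=cv2.cvtColor(read_camera("top"),cv2.COLOR_RGB2GRAY).astype(float)
P=[]
for u in range(326,372):
    v0=193.1+(u-320)*6.6/56.4; vs=np.arange(int(v0)-6,int(v0)+8); g=T[vs,u]
    w=np.clip(np.median(g)-15-g,0,None); P.append(onz("top",u,(w*vs).sum()/w.sum(),.048)[:2])
P=np.array(P,np.float32);vx,vy,x0,y0=cv2.fitLine(P,cv2.DIST_HUBER,0,.01,.01).ravel()
res=(P[:,0]-x0)*vy-(P[:,1]-y0)*vx
print("groove",x0,y0,np.degrees(np.arctan2(vy,vx)),"rms",res.std())
print("ends",onz("top",320,193.1,.048),onz("top",376.4,199.7,.048))
g=np.array([.4725,-.106]);q=quat(np.radians(-5))
command_gripper(.6)
move_pose([*g,.19],q); movel([*g,.062],v=.1)
print(get_tcp_pos(),get_ft_force())
command_gripper(0); print(get_grip_width()*88,get_finger_force(),get_tcp_pos(),get_time())
f0=get_ft_force(); movel([*g,.17],v=.1); print(get_ft_force()-f0,get_grip_width()*88,get_time())
E
```

```text
groove 0.4885416 0.14137289 85.111855 rms 0.0001037074
ends [0.4939 0.2083 0.048 ] [0.4817 0.0761 0.048 ]
[ 0.473  -0.1061  0.0625] [0.4651 0.0638 0.2266]
21.75188600502072 29.99251127243042 [ 0.4725 -0.1061  0.0621] 5.7083
[-0.7003  0.315  -5.2509] 21.54493292364454 6.9417
```

Run:
```python
from h import *
g=np.array([.4887,.142]);q=quat(np.radians(-4.9))
move_pose([*g,.16],q); movel([*g,.0171+.048+.022+.008],v=.08); wait(.3)
print(get_tcp_pos(),get_time(),get_ft_force())
s=cv2.cvtColor(read_camera("side"),cv2.COLOR_RGB2BGR)
print("predicted pin end px",proj("side",[*g,.056]),"pin top",proj("side",[*g,.078]))
cv2.imwrite("pics/pin.png",cv2.resize(s[195:285,270:390],(800,600),interpolation=cv2.INTER_CUBIC))
```

```text
[0.4889 0.1421 0.0955] 9.175 [ 0.1804  0.0183 -3.6599]
predicted pin end px [330.1043 219.2179] pin top [330.4468 210.9305]
```

View pics/pin.png

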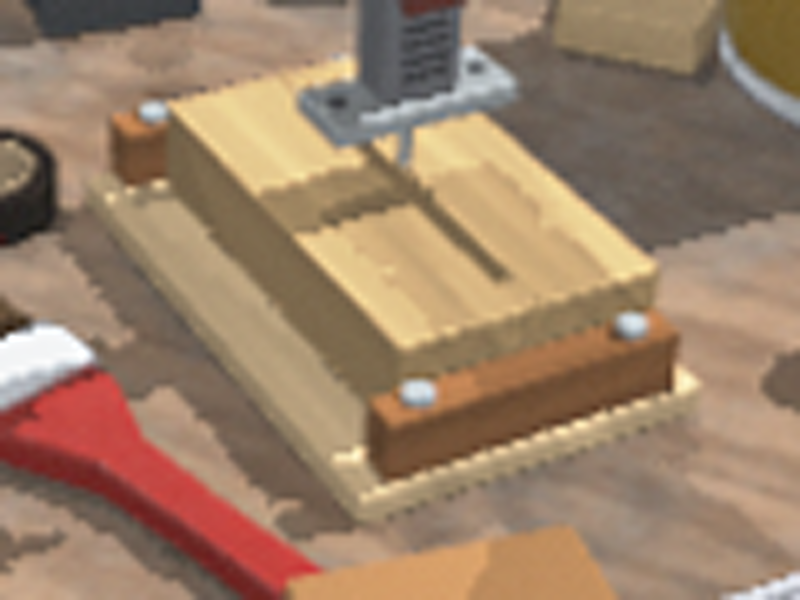

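The pin end is at crop (404,165), or px (330.6,219.8), against a predicted (330.1,219.2), so the gauge is held as expected. Now I'll feel for the groove with light touches of 3 N, below the 6 N that pushes the pin in.

Run:
```python
from h import *
a=np.radians(-4.9);ex=np.array([np.cos(a),np.sin(a)]);g=np.array([.4887,.142])
for d in(0,.0013,-.0013,.0026,-.0026,.0039,-.0039):
    p=g+d*ex
    movel([*p,.092],v=.05); wait(.2)
    hit=movel([*p,.0836],v=.008,until_force=2.5)
    z=get_tcp_pos(); print(d,hit,z,get_ft_force(),get_time())
    if z[2]<.0845: break
    movel([*p,.092],v=.05)
```

```text
0 False [0.4887 0.142  0.0837] [-0.6991 -0.3313 -2.2611] 10.875
```

Run:
```python
from h import *
p=[.4887,.142]; wait(.2); f0=get_ft_force(); print(f0)
print(movel([*p,.0645],v=.006,until_force=3),zf:=get_tcp_pos(),get_ft_force()-f0,get_time())
print(movel([*p,.0635],v=.005,until_force=9),z:=get_tcp_pos(),get_ft_force()-f0,get_time())
wait(.3);print(get_tcp_pos(),get_ft_force()-f0,get_ft_torque(),"travel",zf[2]-z[2],"depth est",22-1e3*(zf[2]-z[2]),"foot z",z[2]-.0171)
```

```text
[ 0.7504  0.1868 -3.8161]
True [0.4886 0.142  0.0767] [-0.0088 -0.5115  6.3961] 12.5083
True [0.4886 0.1419 0.0651] [-1.5789  0.0994  8.463 ] 14.4917
[0.4888 0.1419 0.0651] [-2.1358 -0.8999  9.11  ] [-0.0784  0.3501 -0.0383] travel 0.011584297797827547 depth est 10.415702202172453 foot z 0.04799732980978372
```

Run:
```python
from h import *
p=[.4887,.142]
print(movel([*p,.0625],v=.004,until_force=4.5),get_tcp_pos(),get_ft_force(),get_ft_torque(),get_time())
wait(.4);print(get_tcp_pos(),get_ft_force(),get_ft_torque())
command_gripper(.6);print(get_tcp_pos(),get_ft_force(),get_grip_width())
movel([*p,.16],v=.1);print(get_time())
move_pose([.35,.385,.2],quat(np.radians(-10.96)));command_gripper(0);print(get_time())
for n in("side","top"):
    cv2.imwrite(f"pics/{n}1.png",cv2.cvtColor(read_camera(n),cv2.COLOR_RGB2BGR))
s=cv2.imread("pics/side1.png");t=cv2.imread("pics/top1.png")
r=lambda im,x,y:cv2.resize(im[y:y+75,x:x+50],(400,600),interpolation=cv2.INTER_CUBIC)
cv2.imwrite("pics/seat.png",np.hstack([r(s,306,165),r(t,325,160)]))
```

```text
True [0.4887 0.1419 0.0651] [-0.7609  0.1172  4.5772] [ 0.0027  0.0621 -0.0429] 15.0667
[0.4887 0.1419 0.0651] [-0.6576 -0.4485  4.0255] [-0.0065  0.0129 -0.0462]
[0.4885 0.1419 0.0651] [-0.6079 -0.1353 -0.7014] 0.6019942802709911
17.2333
19.2333
```

View pics/seat.png

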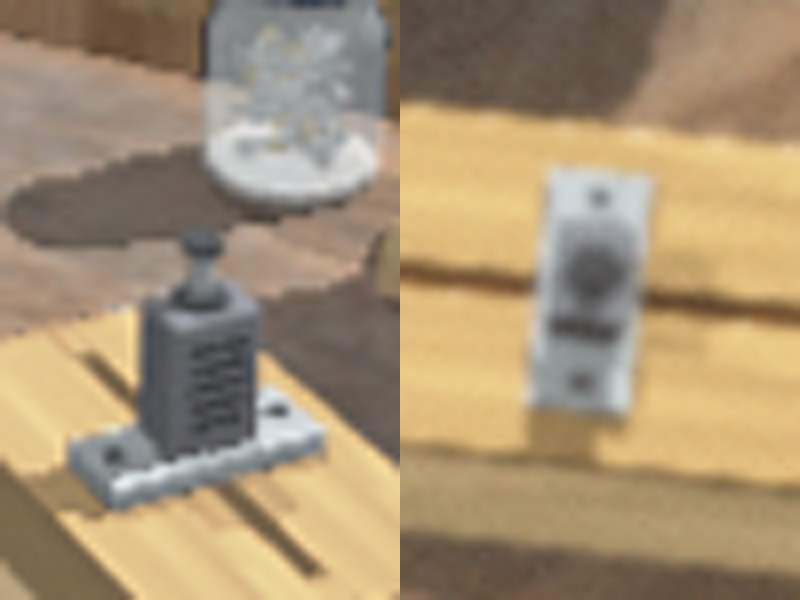

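The gauge stands flat across the groove with its cap raised: the cap is at (331.4,194.8) in the side view and (349.1,193.1) in the top view. I'll cross-check the cap height, then throw the lever towards the robot if it confirms a depth under 11 mm.

Run:
```python
from h import *
p,e=tri((349.1,193.1),(331.4,194.75)); print("cap",p,e,"push-in ~",p[2]-.108+.0021)
a=np.radians(-11);ex=np.array([np.cos(a),np.sin(a)]);c=np.array([.509,.386]);q=quat(a)
P=lambda d,z:[*(c+d*ex),z]
move_pose(P(.05,.2),q); movel(P(.05,.076),v=.1); wait(.2)
print(movel(P(-.022,.076),v=.05,until_force=8),get_tcp_pos(),get_ft_force(),get_time())
print("d",(get_tcp_pos()[:2]-c)@ex)
movel(P(.03,.076),v=.1); movel(P(.03,.2),v=.15); move_pose([.35,.55,.25],q)
t=cv2.cvtColor(read_camera("top"),cv2.COLOR_RGB2BGR);s=cv2.cvtColor(read_camera("side"),cv2.COLOR_RGB2BGR)
r=lambda im,x,y,w:cv2.resize(im[y:y+w,x:x+w],(400,400),interpolation=cv2.INTER_CUBIC)
cv2.imwrite("pics/lev.png",np.hstack([r(t,215,155,60),r(s,250,140,80)]));print(get_time())
```

```text
cap [0.488  0.1423 0.1194] 0.002704549634730276 push-in ~ 0.013485813410503306
False [0.4874 0.3902 0.0759] [-1.0039  0.7243  1.0287] 23.3583
d -0.021956431938372944
26.1083
```

View pics/lev.png

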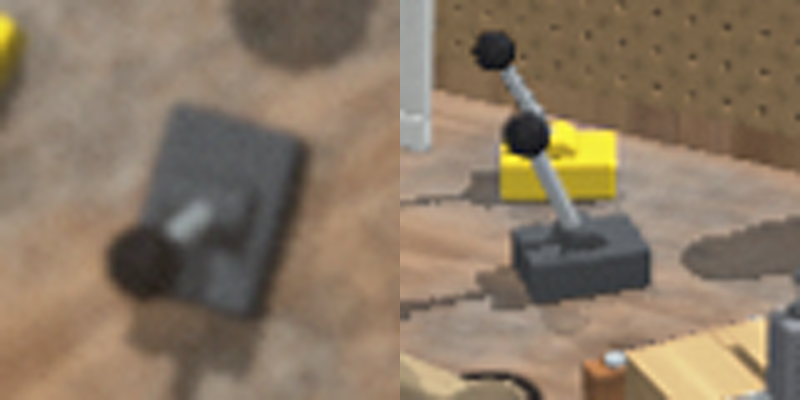

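The lever leans towards the robot, with the knob at top px (236.8,194.5), but the push met no end stop. I'll push further until it does.

Run:
```python
from h import *
a=np.radians(-11);ex=np.array([np.cos(a),np.sin(a)]);c=np.array([.509,.386]);q=quat(a)
P=lambda d,z:[*(c+d*ex),z]
k=onz("top",236.75,194.45,.089);print("knob d before",(k[:2]-c)@ex)
move_pose(P(.03,.2),q); movel(P(.03,.076),v=.1); wait(.2)
print(movel(P(-.040,.076),v=.04,until_force=8),get_tcp_pos(),get_ft_force(),get_time())
print("d",(get_tcp_pos()[:2]-c)@ex)
movel(P(.03,.076),v=.1); movel(P(.03,.2),v=.15); move_pose([.35,.55,.25],q)
t=cv2.cvtColor(read_camera("top"),cv2.COLOR_RGB2BGR);s=cv2.cvtColor(read_camera("side"),cv2.COLOR_RGB2BGR)
r=lambda im,x,y,w:cv2.resize(im[y:y+w,x:x+w],(400,400),interpolation=cv2.INTER_CUBIC)
cv2.imwrite("pics/lev2.png",np.hstack([r(t,215,155,60),r(s,250,140,80)]));print(get_time())
```

```text
knob d before -0.029111289113450928
False [0.4698 0.3936 0.0759] [-0.6983  0.8175 -0.5064] 30.6083
d -0.039889303913481354
33.5417
```

View pics/lev2.png

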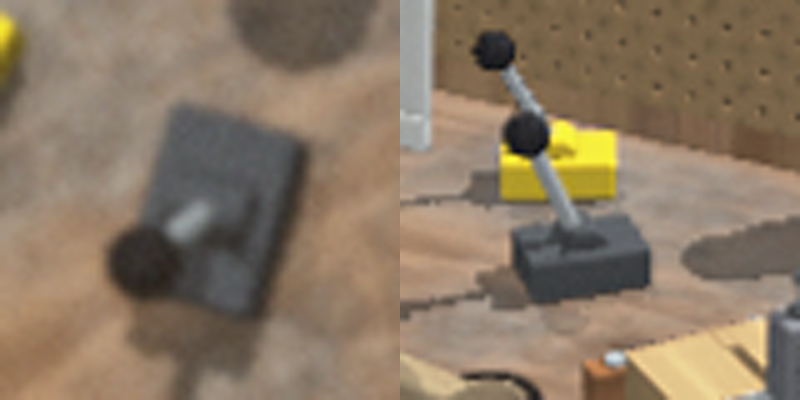

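Run:
```python
from h import *
a=np.radians(-11);ex=np.array([np.cos(a),np.sin(a)]);ey=np.array([-ex[1],ex[0]]);c=np.array([.509,.386])
T,e=tri((236.75,194.45),(250+126/5,140+133/5));print(T,e)
for k in(onz("top",236.75,194.45,.089),onz("side",275.2,166.6,.089),T): print(k,(k[:2]-c)@ex,(k[:2]-c)@ey)
for k in(onz("top",239.8,181.4,.097),onz("side",286,163,.097)): print("start",k,(k[:2]-c)@ex,(k[:2]-c)@ey)
print(get_grip_width(),get_tcp_pos())
q=quat(a); P=lambda d,z:[*(c+d*ex),z]
move_pose(P(.03,.2),q); movel(P(.03,.076),v=.1); movel(P(-.014,.076),v=.08)
t=cv2.cvtColor(read_camera("top"),cv2.COLOR_RGB2BGR);s=cv2.cvtColor(read_camera("side"),cv2.COLOR_RGB2BGR)
r=lambda im,x,y,w:cv2.resize(im[y:y+w,x:x+w],(400,400),interpolation=cv2.INTER_CUBIC)
cv2.imwrite("pics/lev3.png",np.hstack([r(t,195,135,100),r(s,240,130,100)]));print(get_time(),get_ft_force())
```

```text
[0.4815 0.3939 0.0924] 0.0016802196829920069
[0.4811 0.3951 0.089 ] -0.029111289113450928 0.0035635895024803085
[0.4856 0.4002 0.089 ] -0.025624800870764144 0.00944966343462801
[0.4815 0.3939 0.0924] -0.028522258597245578 0.002474243108362891
start [0.5099 0.3878 0.097 ] 0.000523356830202854 0.0019084847144112977
start [0.5139 0.3905 0.097 ] 0.003974917860405254 0.005322857558545138
0.0037934880573210626 [0.3512 0.5489 0.2493]
36.7417 [1.1844 0.3517 0.538 ]
```

View pics/lev3.png

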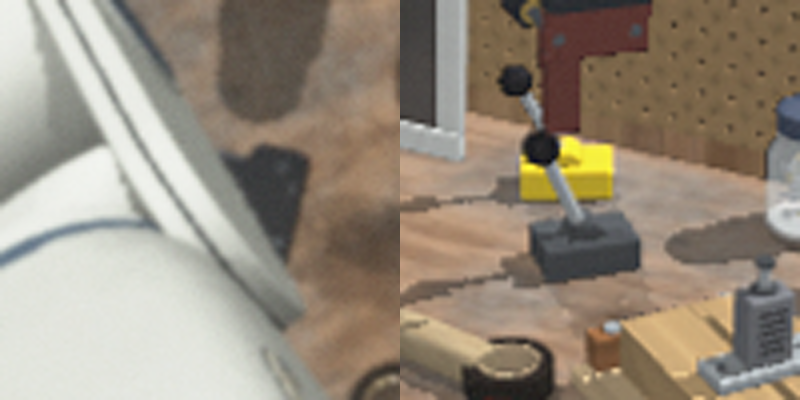

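Run:
```python
from h import *
p=get_tcp_pos();print(p,get_ee_rot(),proj("side",p),proj("side",[.4815,.3939,.0885]),get_ft_force())
s=cv2.cvtColor(read_camera("side"),cv2.COLOR_RGB2BGR)
cv2.imwrite("pics/lev4.png",cv2.resize(s[100:220,220:380],(800,600),interpolation=cv2.INTER_CUBIC))
```

```text
[0.4957 0.3888 0.0761] [0.0002 0.0959 0.9954 0.0001] [280.5888 171.6463] [274.9357 167.9055] [1.1844 0.3517 0.538 ]
```

View pics/lev4.png

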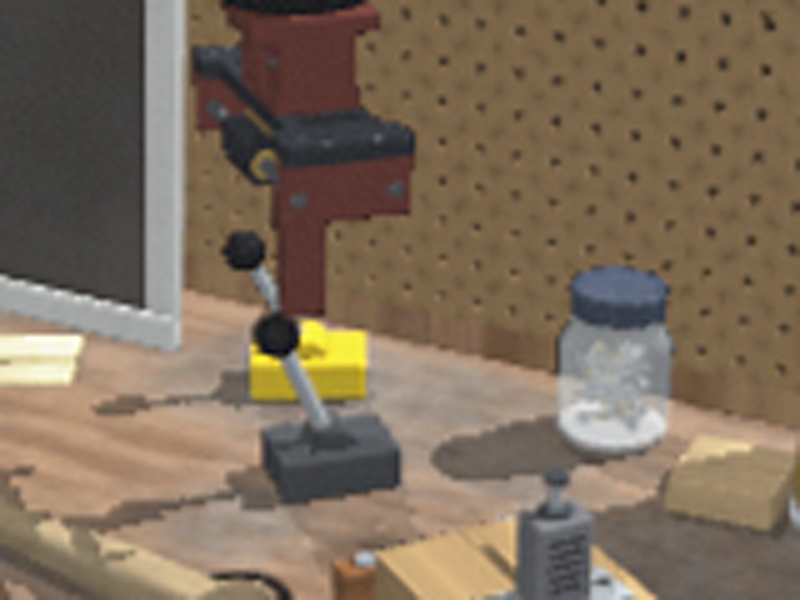

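The finger tip appears at px (280,162), about 20 mm above the TCP's predicted row (171.6). The push therefore rode over the top of the knob. I'll repeat it lower.

Run:
```python
from h import *
a=np.radians(-11);ex=np.array([np.cos(a),np.sin(a)]);c=np.array([.509,.386]);q=quat(a)
P=lambda d,z:[*(c+d*ex),z]
movel(P(.035,.076),v=.1); movel(P(.035,.052),v=.08); wait(.2)
print(movel(P(-.035,.052),v=.03,until_force=8),get_tcp_pos(),get_ft_force(),get_time())
print("d",(get_tcp_pos()[:2]-c)@ex)
movel(P(.035,.052),v=.1); movel(P(.035,.2),v=.15); move_pose([.35,.55,.25],q)
t=cv2.cvtColor(read_camera("top"),cv2.COLOR_RGB2BGR);s=cv2.cvtColor(read_camera("side"),cv2.COLOR_RGB2BGR)
r=lambda im,x,y,w:cv2.resize(im[y:y+w,x:x+w],(400,400),interpolation=cv2.INTER_CUBIC)
cv2.imwrite("pics/lev5.png",np.hstack([r(t,215,155,60),r(s,270,140,80)]));print(get_time())
```

```text
True [0.499  0.3881 0.0521] [ 4.3989 -1.6938  0.276 ] 39.5583
d -0.010260444842170246
42.425
```

View pics/lev5.png

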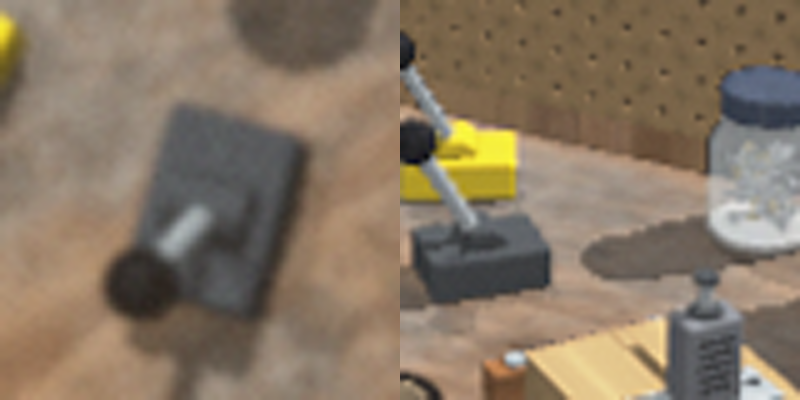

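The end stop was felt at 8 N and the knob has moved further, to top px (236.2,197.6), about 36 mm towards the robot. That is the full throw, and the gauge is undisturbed.

```bash
python3 -c "
from station import *
print(job_done(),get_time())"
```

```text
the job is handed in; nothing more can be done
the job is handed in; nothing more can be done
```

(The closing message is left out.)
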